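# Open the sprung lid of a tube heater by its two-button catch

### The job

Open the tube heater on the bench. With the gripper part open, press its two blue catch buttons down together, one fingertip on each, and keep both held down until the sprung lid has risen to half open; then let go and, with the fingertips against the underside of the lid, push it back past upright so that it rests fully open against its stop. Touch and push only: do not grip the lid, and leave the things standing around undisturbed.

Things in the scene. Friction and masses are not known exactly. Their poses are not given: they have to be found in the camera images.
- heater: white tube heater, fixed; 224 x 180 x 102 mm with lid shut. Origin on the bench midway under the two blue buttons; x points to the hinge at the rear, y left, z up. Button deck (x -38 to 40 mm) 70 mm high; behind it the lid, 176 mm wide, from x = 40 mm to the hinge at x = 174, z = 94 mm. Steel strikers hang 22 mm under the lid near its front at y = +-68 mm; between them it is flat
- catch_left_top (a point): centre of the top of the left blue button (heater x = 0, y = +31 mm, z = 82 mm unpressed); the flat top is 21 mm (x) by 28 mm (y). It sinks straight down when pressed
- catch_right_top (a point): centre of the top of the right blue button (heater x = 0, y = -31 mm, z = 82 mm unpressed), same size
- catch_left (a joint): how far the left button is down, 0 to 0.008 m (end stop). Spring: 2 N at first, 6 N at the stop. Its catch frees the lid after 5 to 6.5 mm and holds again when the button comes up: press to the stop. The lid rises only if both are down at once
- catch_right (a joint): how far the right button is down, 0 to 0.008 m; same as the left
- lid (a joint): lid angle: 0 shut and latched, about 0.9 rad half open (where its sprung lift arm leaves it, about 1 s after release), 1.57 upright, 1.85 fully open against its stop. Past about 1.65 it stays open by its own weight; below 1.5 it sinks slowly back to half open. Damped; 1 to 4 N at the front edge push it
- lid_edge (a point): middle of the front edge of the lid's underside, 134 mm from the hinge axis; lid 12 mm thick above it. Moves with the lid; its z axis is square to the lid, out of the upper face; its x axis points from the front edge to the hinge
- lid_hinge (a point): middle of the lid's hinge axis, fixed on the heater; the axis runs along the heater's y
- lid_cover: upper part of the lid: white frame, 8 mm thick, with a clear pane. Origin on the hinge axis
- lid_seal: grey seal frame, 4 mm, that forms the underside of the lid. Origin on the hinge axis
- bottle_bench: clear bottle with a blue cap, 57 mm wide, 101 mm tall, standing to the right of the heater; origin under its middle. Leave alone
- wash_bottle: white wash bottle with a red cap and bent spout, 198 mm tall, standing to the left of the heater; origin under its middle. Leave alone
- timer: cream bench timer with three keys, 62 x 62 x 18 mm, lying to the left of the heater; origin under its middle. Leave alone
- petri_1: 60 mm dish, 15 mm high, lying to the right of the heater; origin under its middle. Leave alone
- marker: black and grey marker pen, 136 mm long, lying on the bench to the right; origin under its middle. Leave alone

How it is judged:
By the outcome, as a careful person would: the job done as asked, in the order asked, and still so for the second after the job is handed in, with the robot touching nothing.
It also fails if it takes over 45 s, if anything falls off the work surface, if the arm or the gripper's body presses on something with over 40 N, if the wrist force passes 120 N, or if a joint passes its speed limit or range.

### The arm

A 7-joint arm with a two-finger parallel gripper is mounted at the origin on a cart in front of the work surface, level with it; the furniture and walls round the work are solid. World frame = base frame: x ahead of the robot, y to its left, z up, the work surface at z = 0. Lengths are in m, angles in rad, forces in N, time in s.
With the tool pointing down it reaches from about 0.35 to 0.9 m from the base axis. Payload 8.1 kg.
Tool frame: the origin (TCP) lies at the very end of the fingers, on their centre line; the grasp point (between the pads) lies 19 mm behind it (grasp_offset is the distance from the TCP to the grasp point, in m); z points along the fingers, y is the line along which they close (so a half turn about z gives the same grasp; the last joint's range is limited). The gripper opens to 92 mm and grips with 3 to 60 N. Pads are 19 mm wide; open, the fingers measure 130 mm over their backs; the gripper's body (75 mm by 190 mm) begins 47 mm behind the grasp point.
Start: joints at [-1.217, 0.434, 0.025, 1.573, -0.012, 1.134, -0.075], TCP at [0.276, 0.561, 0.194] pointing down, gripper open.
Joint ranges: [-2.62, 2.62], [-0.44, 2.09], [-1.27, 1.32], [0.08, 2.57], [-1.32, 4.46], [0.12, 2], [-2.74, 2.74]. Speed limits (rad/s): [2.22, 2.22, 3.01, 3.01, 3.14, 3.14, 3.14].

### API

Orientations are given as a rotation vector (axis times angle).
In Python, from cell import observe, get_image, camera_params, sign_off, silhouettes, grasp_offset gives the robot as it stands. The module is installed in compiled form; this text tells all that it offers.
- The arm moves only by the tool jog_arm, never from a script. Its argument "motion" is a list that holds one entry, the list of rows, each a list of 7 numbers: the shift along the tool's x, y, z in m, then the turn, a rotation vector about the tool's x, y, z in rad, then the closure, from -1 (fully open) to 1 (shut), so that 0 is half open. In form: [[[dx, dy, dz, wx, wy, wz, hand], ...]]. A call has 1 to 10 rows; each row is the pose to reach, as a shift and turn from the pose commanded when the call began, along the tool's axes at that moment; what a row does not reach only later rows make up. A row lasts 1/12 s, in which the tool goes at most 41.7 mm and 7.16 degrees, less where a joint would pass 70% of its speed; a pose out of reach is approached as far as the arm can. A call with a gripper value outside its range is refused whole. The fingers move at their own pace and stop on an object; "force" is the grip in N (left out, the last holds). Time passes only in rows, so rows that repeat a pose let the fingers close. It gives the time, the measured TCP pose, the force, the opening and the grip force at its end, in the units of the state.
- observe(): the state, without advancing time (a new reading comes with each control period).
- get_image(name): name is "side" or "top" or "wrist"; returns the picture (420x560x3 uint8, red, green, blue); there is no depth.
- camera_params(name): a dict with "vertical_fov" (degrees; the focal length in pixels is half the picture's height over the tangent of half this angle, whatever the lens; pixels are square), "cx", "cy" (the principal point, pixels), "T" (4x4, takes a point from camera to world coordinates). Camera axes: x right, y down, z forward; pixel columns grow to the right and rows downward; lengths in m; the calibration is good to about 2 mm. A picture is of the moment at which its call begins: read the wrist's pose just before it. camera_params takes no time and is no camera call; for the wrist camera it gives the pose at the moment of the call.
- sign_off(): hands the job in; it is judged then, once.
Trained networks look in the newest picture that a camera, given by its name, has taken for a name from the list of things; names that differ only in an ending like _2 or _b are one class to them, and where a whole thing is asked for, a point or a joint stands for the part that bears it (a point fixed in the world has none). Each returns a list of dicts, best first, with "p" (0 to 1); they miss things now and then, are a little off and sometimes report something else, mostly with a low value. They report only what shows in the picture. A call takes as long as a camera call.
- silhouettes(query, camera): "mask" (420x560 bool, what is visible of it) and "pixel" ([column, row] in pixels, amid what is visible of it).
The state is a dict: "clock": time; "joints": joint angles; "dq": joint speeds; "joint_efforts": joint torques, N m; "position": TCP position; "ee_rot": TCP orientation; "force": force on the tool from outside, world axes, zero at the start; "ft_torque": the same for the moment, N m; "width": opening from 0.0 (shut) to 1.0 (fully open); "gripper_force": force on a finger pad.
Only numpy, scipy, OpenCV 4.12 (cv2) and the standard library are available. Lean on these libraries where they do the work, as an engineer would, in place of code of your own. Each camera call takes 0.05 s, during which the arm holds its last target. There are 200 camera calls.

## Working session

There is one attempt and no reset: what is moved stays moved. The work goes in short steps, Python scripts to look and compute and a tool call to move; the robot and the scene stay as the last step left them, time stands still between calls to the robot, and variables do not carry over. Pictures are saved under pics/ and viewed, at most 10 in all, crops included, and the job is handed in when it is done.

Besides the shell and the picture viewer there is one more tool, called after ">>>" by a JSON object that holds its "api" and its "payload". jog_arm: Moves the arm, as the interface text tells. Its arguments: {"type":"object","properties":{"motion":{"type":"array"},"force":{"type":"number"}},"required":["motion"]}

```bash
mkdir -p pics; cat > h.py <<'E'
import numpy as np, cv2
from cell import *
def K(c):
    p=camera_params(c); f=210/np.tan(np.radians(p["vertical_fov"])/2); return f,p["cx"],p["cy"],np.array(p["T"])
def proj(c,P):
    f,cx,cy,T=K(c); q=(np.atleast_2d(P)-T[:3,3])@T[:3,:3]; return np.c_[cx+f*q[:,0]/q[:,2],cy+f*q[:,1]/q[:,2]]
def ray(c,uv,z):
    f,cx,cy,T=K(c); d=T[:3,:3]@np.array([(uv[0]-cx)/f,(uv[1]-cy)/f,1]); o=T[:3,3]; return o+d*(z-o[2])/d[2]
E
python3 - <<'E'
from h import *
o=observe(); print({k:np.round(v,3) for k,v in o.items()}, grasp_offset)
a=get_image("side");b=get_image("top")
cv2.imwrite("pics/a.png",cv2.resize(np.vstack([a,b])[:,:,::-1],None,fx=.71,fy=.71)) 
for c in("top","side"):
  print(c,np.round(K(c)[3],3).tolist())
  for n in("catch_left_top","catch_right_top","catch_left","heater","lid_edge","lid_seal","lid_cover","bottle_bench","wash_bottle","timer","petri_1","marker"):
    for r in silhouettes(n,c)[:3]:
      m=r["mask"]; ys,xs=np.nonzero(m)
      print(n,round(r["p"],2),np.round(r["pixel"],1),m.sum(),(xs.min(),xs.max(),ys.min(),ys.max()) if m.any() else'', np.round(ray(c,r["pixel"],.082),3))
E
```

```text
{'clock': np.float64(0.0), 'joints': array([-1.217,  0.435,  0.025,  1.574, -0.012,  1.134, -0.075]), 'dq': array([ 0.   ,  0.001,  0.001,  0.001,  0.001,  0.002, -0.001]), 'joint_efforts': array([-0.0000e+00, -6.6786e+01,  9.8500e-01, -3.1446e+01, -6.1000e-02,
        4.3000e-02,  0.0000e+00]), 'position': array([0.275, 0.56 , 0.194]), 'ee_rot': array([-7.11e-01, -3.06e+00,  2.00e-03]), 'force': array([-0.301,  0.133, -0.822]), 'ft_torque': array([-0.002, -0.033, -0.055]), 'gripper_force': np.float64(0.0), 'width': np.float64(1.0)} 0.0188
top [[-0.0, -0.974, 0.226, 0.245], [-1.0, -0.001, -0.003, 0.08], [0.003, -0.226, -0.974, 1.391], [0.0, 0.0, 0.0, 1.0]]
catch_right_top 0.47 [305.8 243.6] 85 (np.int64(300), np.int64(310), np.int64(238), np.int64(245)) [0.452 0.002 0.082]
heater 0.76 [296.1 215.4] 6219 (np.int64(258), np.int64(328), np.int64(170), np.int64(260)) [0.525 0.026 0.082]
heater 0.51 [220.1 183. ] 817 (np.int64(206), np.int64(234), np.int64(146), np.int64(200)) [0.612 0.225 0.082]
lid_edge 0.78 [290.5 195.9] 3496 (np.int64(258), np.int64(328), np.int64(173), np.int64(224))
[... 2224 characters left out ...]
 0.082]
bottle_bench 0.71 [291.2 235.5] 5990 (np.int64(240), np.int64(341), np.int64(193), np.int64(279)) [ 0.522 -0.001  0.082]
bottle_bench 0.35 [255.6 206.4] 275 (np.int64(249), np.int64(269), np.int64(199), np.int64(215)) [0.471 0.143 0.082]
wash_bottle 0.58 [292.4 180.5] 779 (np.int64(282), np.int64(305), np.int64(154), np.int64(197)) [0.607 0.216 0.082]
timer 0.85 [256.1 207.3] 289 (np.int64(249), np.int64(269), np.int64(199), np.int64(216)) [0.471 0.139 0.082]
petri_1 0.56 [280.9 303.4] 442 (np.int64(271), np.int64(294), np.int64(287), np.int64(309)) [ 0.424 -0.196  0.082]
marker 0.61 [304.7 344.8] 284 (np.int64(268), np.int64(327), np.int64(338), np.int64(347)) [ 0.434 -0.313  0.082]
```

View pics/a.png

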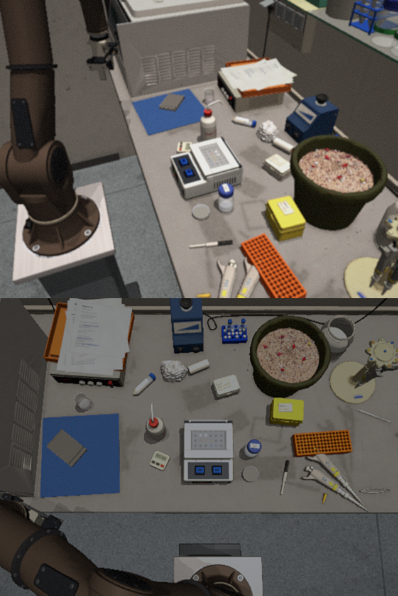

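The picture shows the heater roughly square to the robot. Its blue buttons are at about (281,243) and (306,243) in the top view and (257,227) and (266,243) in the side view. The bottle, petri dish, timer and wash bottle stand on either side. Next I refine the buttons by colour.

```bash
python3 - <<'E'
from h import *
for c,(x0,x1,y0,y1) in (("top",(258,330,226,262)),("side",(240,290,212,262))):
  im=get_image(c); h=cv2.cvtColor(im,cv2.COLOR_RGB2HSV)[y0:y1,x0:x1]
  m=((h[...,0]>95)&(h[...,0]<130)&(h[...,1]>120)).astype(np.uint8)
  n,l,s,ce=cv2.connectedComponentsWithStats(m)
  for i in range(1,n):
    if s[i,4]>15: uv=ce[i]+[x0,y0]; print(c,s[i],uv.round(1),ray(c,uv,.08).round(4))
  cv2.imwrite(f"pics/b_{c}.png",cv2.resize(im[150:300,220:390,::-1],None,fx=4,fy=4,interpolation=cv2.INTER_CUBIC))
r=silhouettes("heater","top")[0]["mask"].astype(np.uint8)
q=cv2.minAreaRect(cv2.findContours(r,0,1)[0][0]);print(q)
r=silhouettes("lid_cover","top")[0]["mask"].astype(np.uint8)
q=cv2.minAreaRect(max(cv2.findContours(r,0,1)[0],key=len));print(q,[ray("top",p,.1).round(3) for p in cv2.boxPoints(q)])
E
```

```text
top [ 17  11  13  10 120] [281.  241.4] [0.4574 0.0656 0.08  ]
top [ 41  11  13  11 117] [305.3 241.5] [0.4574 0.0032 0.08  ]
side [ 13  10  12  12 106] [258.6 227.5] [0.4535 0.0605 0.08  ]
side [ 20  25  13  13 119] [265.8 243.1] [ 0.453  -0.0015  0.08  ]
((293.4999694824219, 214.99996948242188), (68.99998474121094, 87.99998474121094), -0.0)
((293.0, 199.5), (49.0, 68.0), 90.0) [array([0.629, 0.123, 0.1  ]), array([ 0.629, -0.054,  0.1  ]), array([ 0.499, -0.051,  0.1  ]), array([0.499, 0.122, 0.1  ])]
```

View pics/b_top.png

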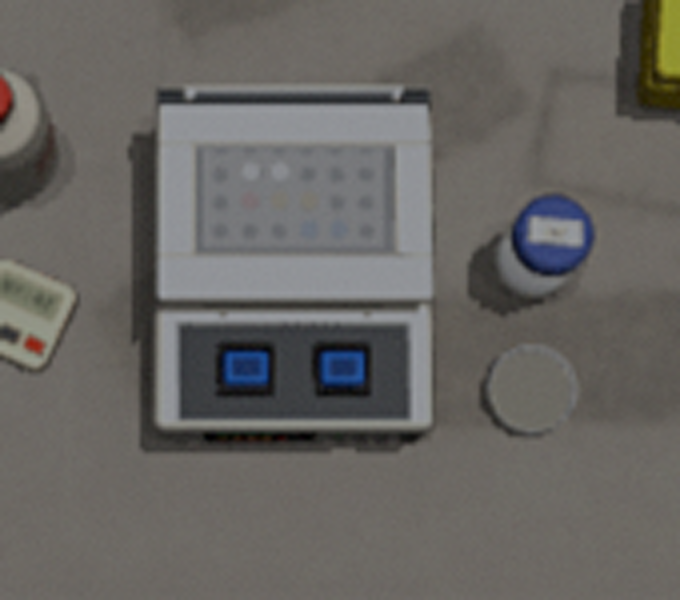

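The top view crop shows both buttons (centres ≈ (281,242) and (305,242) full-frame) with the heater square to the world axes, its yaw about 0. The button midpoint is ≈ (0.456, 0.033). I'm moving above it for a wrist look.

>>> {"api": "jog_arm", "payload": {"motion": [[[-0.03, -0.03, -0.05, 0, 0, -0.05, 0.07], [-0.06, -0.06, -0.056, 0, 0, -0.15, 0.07], [-0.09, -0.09, -0.056, 0, 0, -0.25, 0.07], [-0.115, -0.12, -0.056, 0, 0, -0.35, 0.07], [-0.14, -0.15, -0.056, 0, 0, -0.4556, 0.07], [-0.165, -0.175, -0.056, 0, 0, -0.4556, 0.07], [-0.19, -0.2, -0.056, 0, 0, -0.4556, 0.07], [-0.215, -0.225, -0.056, 0, 0, -0.4556, 0.07], [-0.24, -0.25, -0.056, 0, 0, -0.4556, 0.07], [-0.24, -0.25, -0.056, 0, 0, -0.4556, 0.07]]]}}

```text
clock: 2.33
position: [0.3832, 0.2236, 0.2508]
ee_rot: [0.016, 3.14, -0.003]
force: [0.6, -0.9, -1.1]
width: 0.464
gripper_force: 0.0
```

>>> {"api": "jog_arm", "payload": {"motion": [[[-0.012, -0.038, 0, 0, 0, 0, 0.07], [-0.024, -0.076, 0, 0, 0, 0, 0.07], [-0.036, -0.114, 0, 0, 0, 0, 0.07], [-0.048, -0.152, 0, 0, 0, 0, 0.07], [-0.06, -0.19, 0, 0, 0, 0, 0.07], [-0.06, -0.19, 0, 0, 0, 0, 0.07], [-0.06, -0.19, 0, 0, 0, 0, 0.07]]]}}

```text
clock: 2.92
position: [0.4411, 0.0386, 0.2505]
ee_rot: [0.01, 3.141, -0.0]
force: [-0.9, 0.2, 0.4]
width: 0.465
gripper_force: 0.0
```

```bash
cat > w.py <<'E'
from h import *
o=observe(); print(o["position"].round(4),o["ee_rot"].round(3),o["force"].round(1),o["width"].round(3),o["joints"].round(2))
im=get_image("wrist"); h=cv2.cvtColor(im,cv2.COLOR_RGB2HSV)
m=((h[...,0]>95)&(h[...,0]<130)&(h[...,1]>120)).astype(np.uint8)
n,l,s,ce=cv2.connectedComponentsWithStats(m)
for i in range(1,n):
    if s[i,4]>150: print(s[i],ce[i].round(1),ray("wrist",ce[i],.080).round(4))
cv2.imwrite("pics/w.png",im[:,:,::-1]); print(K("wrist")[3].round(3).tolist())
E
python3 w.py
```

```text
Traceback (most recent call last):
  File "w.py", line 2, in <module>
    o=observe(); print(o["position"].round(4),o["ee_rot"].round(3),o["force"].round(1),o["width"].round(3),o["joints"].round(2))
                                                                                       ^^^^^^^^^^^^^^^^
AttributeError: 'float' object has no attribute 'round'
```

```bash
sed -i 's/o\["width"\].round(3)/o["width"]/' w.py; python3 w.py
```

```text
[0.4411 0.0386 0.2505] [ 0.01   3.141 -0.   ] [-0.9  0.2  0.4] 0.4652796945349428 [-0.48  0.07  0.3   1.92 -0.02  1.15  1.39]
[233 185  30  23 671] [247.6 196.1] [0.4539 0.006  0.08  ]
[296 185  30  23 662] [310.4 196. ] [0.454  0.0675 0.08  ]
[551 222   9  67 324] [556.4 264.9] [0.5275 0.3224 0.08  ]
[542 325  18  30 475] [551.4 339.8] [0.616  0.3337 0.08  ]
[[0.003, 0.964, 0.267, 0.369], [1.0, -0.002, -0.001, 0.041], [-0.001, 0.267, -0.964, 0.441], [0.0, 0.0, 0.0, 1.0]]
```

View pics/w.png

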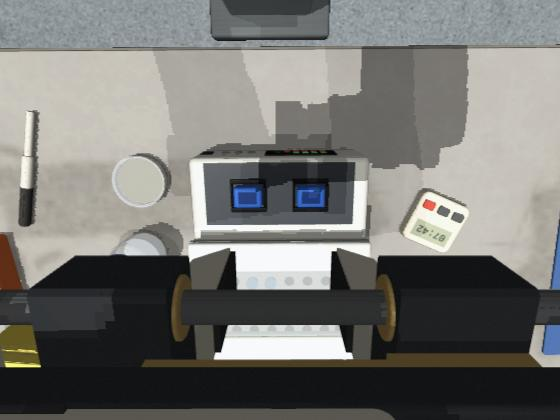

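The wrist picture shows the buttons at (248,196) and (310,196), and the fingers as dark shapes at columns 190–235 and 335–380. I'll check where the fingertips really are.

```bash
python3 - <<'E'
from h import *
from scipy.spatial.transform import Rotation as R
o=observe(); M=R.from_rotvec(o["ee_rot"]).as_matrix(); p=o["position"]
im=cv2.imread("pics/w.png"); im=cv2.resize(im[210:380,150:410],None,fx=3,fy=3)
print(K("wrist")[0])
for z,c in((0,(0,0,255)),(-.04,(0,255,0))):
  for y in(-.0404,-.0214,.0214,.0404):
    for x in(-.0095,.0095):
      uv=proj("wrist",p+M@[x,y,z])[0]; print(z,y,x,uv.round(0))
      cv2.circle(im,tuple(int(v) for v in (uv-[150,210])*3),4,c,-1)
im=cv2.convertScaleAbs(im,alpha=1.5,beta=50)
cv2.imwrite("pics/w2.png",im)
E
```

```text
378.1898696203676
0 -0.0404 -0.0095 [208. 262.]
0 -0.0404 0.0095 [206. 228.]
0 -0.0214 -0.0095 [243. 262.]
0 -0.0214 0.0095 [242. 228.]
0 0.0214 -0.0095 [322. 262.]
0 0.0214 0.0095 [323. 228.]
0 0.0404 -0.0095 [357. 262.]
0 0.0404 0.0095 [359. 228.]
-0.04 -0.0404 -0.0095 [190. 298.]
-0.04 -0.0404 0.0095 [187. 257.]
-0.04 -0.0214 -0.0095 [233. 298.]
-0.04 -0.0214 0.0095 [232. 257.]
-0.04 0.0214 -0.0095 [330. 298.]
-0.04 0.0214 0.0095 [332. 258.]
-0.04 0.0404 -0.0095 [374. 298.]
-0.04 0.0404 0.0095 [376. 258.]
```

View pics/w2.png

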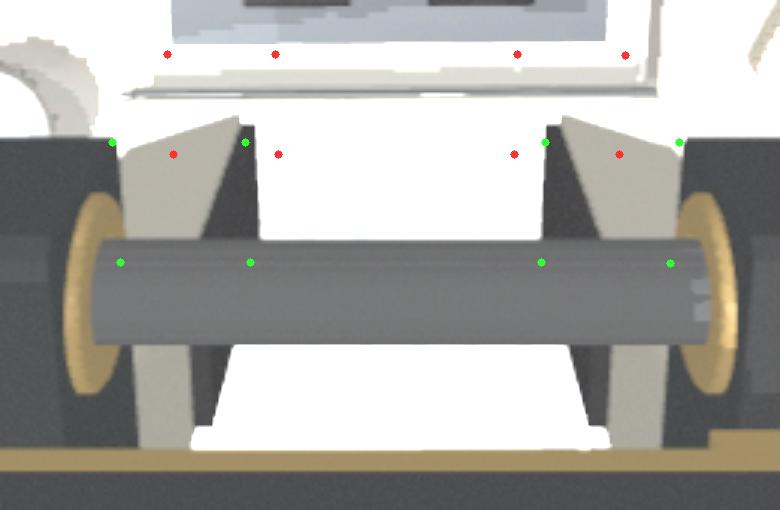

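The fingertips in the wrist view appear at about (232,250) and (335,250), so the ends look slightly different from the TCP projection. I'll go lower, tilt the body back 15° to clear the lid, and check from the side before pressing.

>>> {"api": "jog_arm", "payload": {"motion": [[[-0.005, -0.001, 0.03, 0, -0.08, -0.006, 0.07], [-0.01, -0.002, 0.06, 0, -0.16, -0.006, 0.07], [-0.015, -0.003, 0.09, 0, -0.26, -0.006, 0.07], [-0.019, -0.0035, 0.12, 0, -0.26, -0.006, 0.07], [-0.019, -0.0035, 0.13, 0, -0.26, -0.006, 0.07], [-0.019, -0.0035, 0.13, 0, -0.26, -0.006, 0.07], [-0.019, -0.0035, 0.13, 0, -0.26, -0.006, 0.07]]]}}

```text
clock: 3.55
position: [0.4593, 0.0383, 0.1203]
ee_rot: [-0.01, 2.883, 0.0]
force: [0.2, 0.0, 0.4]
width: 0.464
gripper_force: 0.0
```

```bash
python3 w.py; python3 - <<'E'
from h import *
from scipy.spatial.transform import Rotation as R
o=observe(); M=R.from_rotvec(o["ee_rot"]).as_matrix(); p=o["position"]
outs=[]
for c,(x0,y0,x1,y1),k in(("side",(230,180,310,260),7),("wrist",(180,150,380,350),2.8)):
  im=get_image(c)[:,:,::-1][y0:y1,x0:x1]; im=cv2.convertScaleAbs(cv2.resize(im,None,fx=k,fy=k,interpolation=cv2.INTER_CUBIC),alpha=1.2,beta=30)
  for y in(-.0404,-.0214,.0214,.0404):
    for x in(-.0095,.0095):
      uv=proj(c,p+M@[x,y,0])[0]
      cv2.circle(im,tuple(int(v) for v in (uv-[x0,y0])*k),3,(0,0,255),-1)
  outs.append(cv2.resize(im,(390,390)))
cv2.imwrite("pics/c.png",np.hstack(outs))
E
```

```text
[0.4593 0.0383 0.1203] [-0.01   2.883  0.   ] [0.2 0.  0.4] 0.4637466482376096 [-0.5   0.11  0.26  2.3   0.07  0.48  1.29]
[ 203  180   49   38 1664] [227.4 198.3] [0.4543 0.0041 0.08  ]
[ 303  181   48   37 1653] [326.2 198.9] [0.4543 0.0656 0.08  ]
[ 14 273  36  16 268] [ 30.5 280.6] [ 0.522  -0.1405  0.08  ]
[[-0.007, 0.862, 0.507, 0.342], [1.0, 0.007, 0.002, 0.038], [-0.001, 0.507, -0.862, 0.287], [0.0, 0.0, 0.0, 1.0]]
```

View pics/c.png

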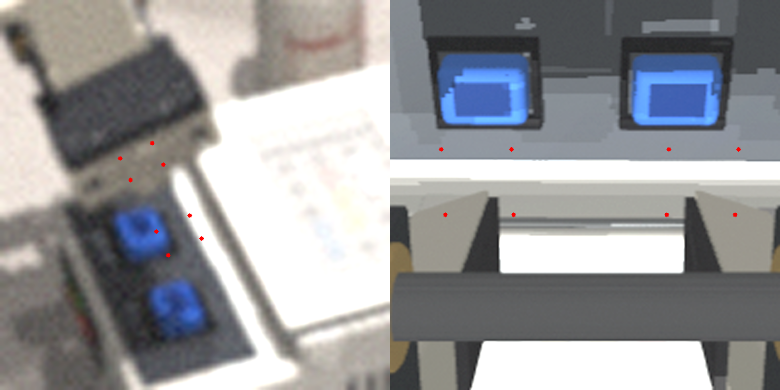

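The side/wrist picture shows the buttons clear and centred at y≈0.035. The fingers are bevelled, with the tip near the inner pad face, and seem to end above the dots I projected. I'll open slightly so the bevelled tips meet the button centres, then descend to just above them.

>>> {"api": "jog_arm", "payload": {"motion": [[[0.003, -0.001, 0.011, 0, 0, 0, -0.22], [0.006, -0.002, 0.022, 0, 0, 0, -0.22], [0.009, -0.003, 0.033, 0, 0, 0, -0.22], [0.009, -0.003, 0.033, 0, 0, 0, -0.22], [0.009, -0.003, 0.033, 0, 0, 0, -0.22]]]}}

```text
clock: 4.12
position: [0.4597, 0.0342, 0.0866]
ee_rot: [-0.007, 2.881, -0.0]
force: [-0.1, 0.1, -0.2]
width: 0.605
gripper_force: 0.0
```

```bash
python3 w.py; python3 - <<'E'
from h import *
from scipy.spatial.transform import Rotation as R
o=observe(); M=R.from_rotvec(o["ee_rot"]).as_matrix(); p=o["position"]
outs=[]
for c,(x0,y0,x1,y1) in(("side",(220,180,300,260)),("wrist",(180,150,380,350))):
  k=400/(x1-x0)
  im=get_image(c)[:,:,::-1][y0:y1,x0:x1]; im=cv2.convertScaleAbs(cv2.resize(im,None,fx=k,fy=k,interpolation=cv2.INTER_CUBIC),alpha=1.2,beta=30)
  for z,col in((0,(0,0,255)),(-.03,(0,200,0))):
   for s in(-1,1):
    P=[p+M@[x,s*y,z] for x,y in((-.0095,.028),(.0095,.028),(.0095,.034),(-.0095,.034))]
    cv2.polylines(im,[((proj(c,P)-[x0,y0])*k).astype(int)],True,col,1)
  outs.append(im)
cv2.imwrite("pics/d.png",np.hstack(outs))
E
```

```text
[0.4597 0.0342 0.0866] [-0.007  2.881 -0.   ] [-0.1  0.1 -0.2] 0.6051387232943742 [-0.47  0.18  0.26  2.34  0.03  0.37  1.33]
[ 200  206   54   42 2156] [227.1 226.5] [0.4529 0.0044 0.08  ]
[ 313  207   55   42 2149] [339.6 227.3] [0.453  0.0655 0.08  ]
[[-0.005, 0.862, 0.507, 0.341], [1.0, 0.005, 0.002, 0.034], [-0.001, 0.507, -0.862, 0.252], [0.0, 0.0, 0.0, 1.0]]
```

View pics/d.png

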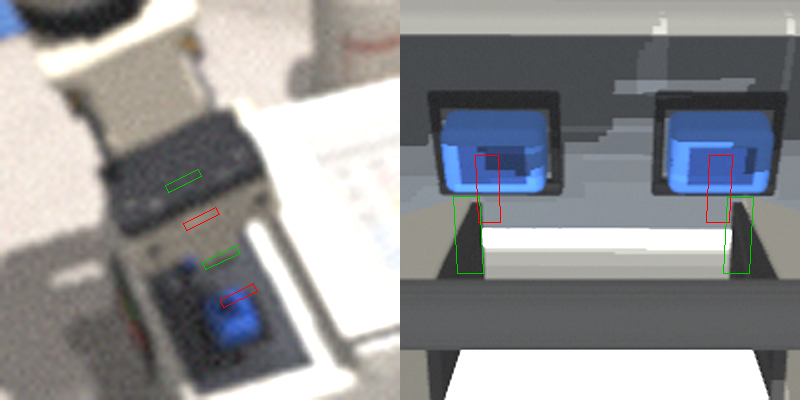

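The picture shows the wedge-shaped dark tips at crop (475,203) and (740,203), short of the projected TCP boxes, with both button tops clear. I'll shift 7 mm forward and descend in small steps, with the force reading showing the first contact.

>>> {"api": "jog_arm", "payload": {"motion": [[[-0.0068, 0.0005, 0.002, 0, 0, 0, -0.22], [-0.0052, 0.0005, 0.0076, 0, 0, 0, -0.22], [-0.0045, 0.0005, 0.01, 0, 0, 0, -0.22], [-0.0045, 0.0005, 0.01, 0, 0, 0, -0.22]]]}}

```text
clock: 4.6
position: [0.4659, 0.0345, 0.0769]
ee_rot: [-0.007, 2.883, -0.001]
force: [-0.2, -0.2, 0.5]
width: 0.614
gripper_force: 0.0
```

>>> {"api": "jog_arm", "payload": {"motion": [[[0.0013, 0, 0.0048, 0, 0, 0, -0.22], [0.0026, 0, 0.0097, 0, 0, 0, -0.22], [0.0026, 0, 0.0097, 0, 0, 0, -0.22]]]}}

```text
clock: 4.85
position: [0.4655, 0.0344, 0.0665]
ee_rot: [-0.007, 2.883, -0.001]
force: [0.8, -0.0, -0.4]
width: 0.608
gripper_force: 0.0
```

```bash
python3 w.py; python3 - <<'E'
from h import *
outs=[]
for c,(x0,y0,x1,y1) in(("side",(220,180,300,260)),("wrist",(180,150,380,350))):
  k=400/(x1-x0)
  im=get_image(c)[:,:,::-1][y0:y1,x0:x1]; outs.append(cv2.convertScaleAbs(cv2.resize(im,None,fx=k,fy=k,interpolation=cv2.INTER_CUBIC),alpha=1.2,beta=30))
cv2.imwrite("pics/e.png",np.hstack(outs))
E
```

```text
[0.4655 0.0344 0.0665] [-7.000e-03  2.883e+00 -1.000e-03] [ 0.8 -0.  -0.4] 0.6084068642625717 [-0.45  0.23  0.24  2.35  0.    0.32  1.35]
[ 190  216   61   46 2326] [222.4 236.2] [0.4512 0.0053 0.08  ]
[ 316  217   61   46 2306] [343.4 237.1] [0.4513 0.0643 0.08  ]
[[-0.005, 0.863, 0.505, 0.347], [1.0, 0.006, 0.001, 0.035], [-0.002, 0.505, -0.863, 0.233], [0.0, 0.0, 0.0, 1.0]]
```

View pics/e.png

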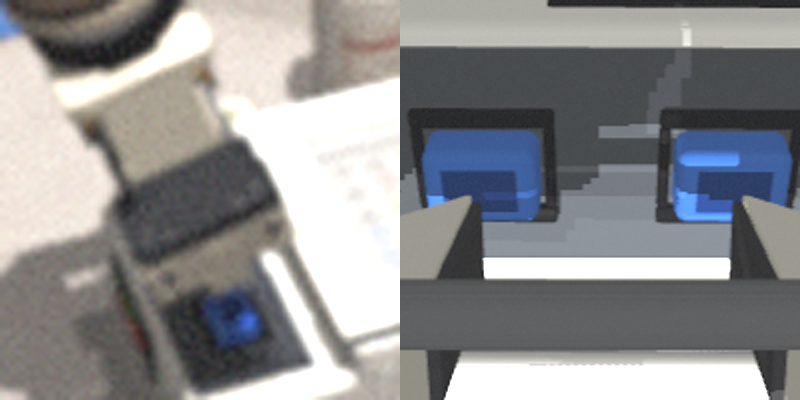

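The picture shows the tips at crop (475,200) and (740,200), directly over the two button tops (centres ≈ (483,190), (732,190)) and not yet touching. I'll continue down with 4 mm of forward shift.

>>> {"api": "jog_arm", "payload": {"motion": [[[-0.0034, 0, 0.003, 0, 0, 0, -0.22], [-0.0024, 0, 0.0068, 0, 0, 0, -0.22], [-0.0016, 0, 0.0097, 0, 0, 0, -0.22], [-0.0016, 0, 0.0097, 0, 0, 0, -0.22]]]}}

```text
clock: 5.33
position: [0.4699, 0.0345, 0.0579]
ee_rot: [-0.007, 2.883, -0.001]
force: [0.1, -1.1, -0.5]
width: 0.605
gripper_force: 0.0
```

>>> {"api": "jog_arm", "payload": {"motion": [[[0.0007, 0, 0.0024, 0, 0, 0, -0.22], [0.0013, 0, 0.0048, 0, 0, 0, -0.22], [0.0013, 0, 0.0048, 0, 0, 0, -0.22], [0.0013, 0, 0.0048, 0, 0, 0, -0.22]]]}}

```text
clock: 5.67
position: [0.4702, 0.0346, 0.0536]
ee_rot: [-0.007, 2.882, -0.0]
force: [-0.2, 0.3, 0.6]
width: 0.608
gripper_force: 0.2
```

>>> {"api": "jog_arm", "payload": {"motion": [[[0.0005, 0, 0.0019, 0, 0, 0, -0.22], [0.001, 0, 0.0039, 0, 0, 0, -0.22], [0.001, 0, 0.0039, 0, 0, 0, -0.22], [0.001, 0, 0.0039, 0, 0, 0, -0.22]]]}}

```text
clock: 6.0
position: [0.4704, 0.0346, 0.0497]
ee_rot: [-0.007, 2.881, 0.0]
force: [-1.8, -0.5, 6.2]
width: 0.611
gripper_force: 3.0
```

```bash
python3 w.py; python3 - <<'E'
from h import *
im=get_image("wrist")[:,:,::-1][150:350,150:410]; cv2.imwrite("pics/f.png",cv2.convertScaleAbs(cv2.resize(im,None,fx=3,fy=3,interpolation=cv2.INTER_CUBIC),alpha=1.2,beta=30))
E
```

```text
[0.4704 0.0346 0.0497] [-0.007  2.881  0.   ] [-1.8 -0.5  6.2] 0.6110448295422157 [-0.42  0.27  0.22  2.36 -0.02  0.26  1.37]
[ 182  226   66   46 2124] [218.6 244.2] [0.4484 0.0069 0.08  ]
[ 319  227   65   46 2089] [346.4 244.9] [0.4485 0.0628 0.08  ]
[[-0.005, 0.862, 0.506, 0.352], [1.0, 0.005, 0.001, 0.035], [-0.001, 0.506, -0.862, 0.215], [0.0, 0.0, 0.0, 1.0]]
```

View pics/f.png

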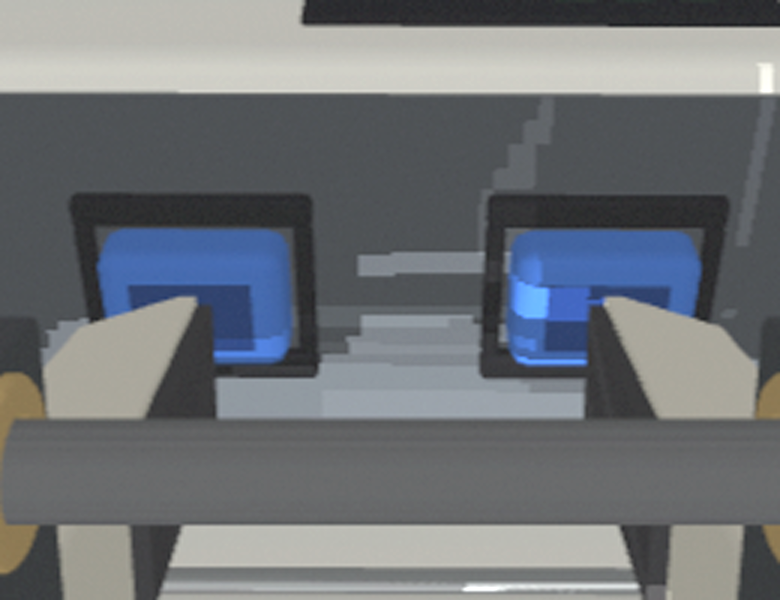

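The picture shows both bevelled tips on the button tops, with front corners at crop (190,298) and (610,298), and a reading of 6.2 N (about 3 N each). I'll press to the stop.

>>> {"api": "jog_arm", "payload": {"motion": [[[0.0006, 0, 0.0022, 0, 0, 0, -0.22], [0.0012, 0, 0.0044, 0, 0, 0, -0.22], [0.0018, 0, 0.0066, 0, 0, 0, -0.22], [0.0022, 0, 0.0082, 0, 0, 0, -0.22], [0.0022, 0, 0.0082, 0, 0, 0, -0.22]]]}}

```text
clock: 6.52
position: [0.4709, 0.0347, 0.0434]
ee_rot: [-0.006, 2.879, 0.002]
force: [-24.6, -2.2, 64.3]
width: 0.61
gripper_force: 32.3
```

Bottomed at the stop, but harder than needed. I'll ease off 1 mm while still holding both down and let the lid rise.

>>> {"api": "jog_arm", "payload": {"motion": [[[-0.0003, 0, -0.001, 0, 0, 0, -0.22], [-0.0003, 0, -0.001, 0, 0, 0, -0.22], [-0.0003, 0, -0.001, 0, 0, 0, -0.22], [-0.0003, 0, -0.001, 0, 0, 0, -0.22], [-0.0003, 0, -0.001, 0, 0, 0, -0.22], [-0.0003, 0, -0.001, 0, 0, 0, -0.22], [-0.0003, 0, -0.001, 0, 0, 0, -0.22], [-0.0003, 0, -0.001, 0, 0, 0, -0.22], [-0.0003, 0, -0.001, 0, 0, 0, -0.22], [-0.0003, 0, -0.001, 0, 0, 0, -0.22]]]}}

```text
clock: 7.35
position: [0.4708, 0.0347, 0.0439]
ee_rot: [-0.006, 2.879, 0.001]
force: [-15.4, -1.3, 44.5]
width: 0.61
gripper_force: 22.0
```

```bash
cat > v.py <<'E'
from h import *
import sys
a=get_image("side")[150:300,210:360];b=get_image("top")[140:290,220:370]
cv2.imwrite(f"pics/{sys.argv[1]}.png",cv2.resize(np.hstack([a,b])[:,:,::-1],None,fx=2.6,fy=2.6,interpolation=cv2.INTER_CUBIC))
E
python3 v.py g
```

```text
(no output)
```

View pics/g.png

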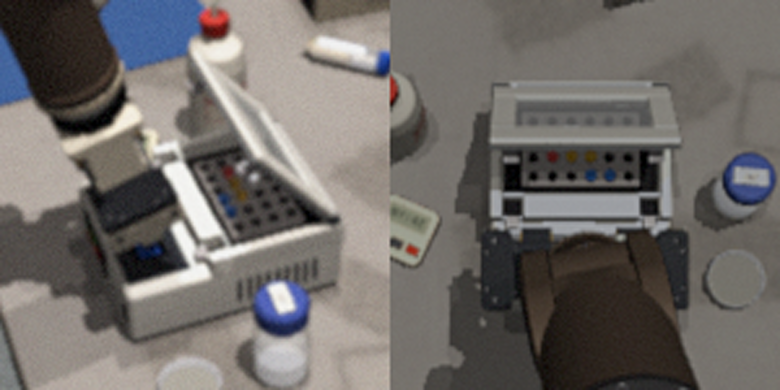

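The picture shows the lid risen to about half open in both views, with the fingers still on the buttons. I'll hold a little longer to be sure, then measure the lid and estimate the arm's reach for a tilted tool.

>>> {"api": "jog_arm", "payload": {"motion": [[[0, 0, 0, 0, 0, 0, -0.22], [0, 0, 0, 0, 0, 0, -0.22], [0, 0, 0, 0, 0, 0, -0.22], [0, 0, 0, 0, 0, 0, -0.22], [0, 0, 0, 0, 0, 0, -0.22], [0, 0, 0, 0, 0, 0, -0.22], [0, 0, 0, 0, 0, 0, -0.22]]]}}

```text
clock: 8.03
position: [0.4708, 0.0347, 0.0439]
ee_rot: [-0.006, 2.879, 0.001]
force: [-16.1, -1.4, 44.1]
width: 0.609
gripper_force: 22.0
```

```bash
cat > lid.py <<'E'
from h import *
from scipy.optimize import minimize_scalar
# fit lid angle: compare projected lid outline with network mask in side and top views
O=np.array([.457,.0345,0])
def corners(t):
    P=[]
    for x in(0,-.134):
      for y in(-.088,.088):
        for z in(0,.012):
          c,s=np.cos(t),np.sin(t); P.append(O+[.174+c*x+s*z,y,.094-s*x+c*z])
    return np.array(P)
def lid():
  r={}
  for c in("side","top"):
    get_image(c); R=silhouettes("lid_cover",c)
    if not R: continue
    m=R[0]["mask"]
    def cost(t):
      g=np.zeros(m.shape,np.uint8); cv2.fillConvexPoly(g,cv2.convexHull(proj(c,corners(t)).round().astype(np.int32)),1)
      return -(m&(g>0)).sum()/(m|(g>0)).sum()
    T=np.arange(0,2,.02); v=[cost(t) for t in T]; r[c]=(round(T[np.argmin(v)],2),round(-min(v),2),round(R[0]["p"],2))
  return r
if __name__=="__main__": print(lid(),observe()["clock"])
E
python3 lid.py; python3 - <<'E'
import numpy as np
from scipy.optimize import least_squares
d=np.array([[.435,1.574,1.134,.624,.194],[.07,1.92,1.15,.443,.2505],[.11,2.30,.48,.461,.1203],[.18,2.34,.37,.461,.0866],[.27,2.36,.26,.4717,.0497]])
def f(p,d=d):
  a,b,c=d[:,0],d[:,0]+d[:,1],d[:,:3].sum(1); L1,L2,D,H=p
  return np.r_[L1*np.sin(a)+L2*np.sin(b)+D*np.sin(c)-d[:,3],H+L1*np.cos(a)+L2*np.cos(b)+D*np.cos(c)-d[:,4]]
s=least_squares(f,[.4,.4,.2,.35]); print(s.x,s.fun.round(3)); L1,L2,D,H=s.x
for tilt in(.8,1.0,1.2,1.4,1.57):
  for r,z in((.5,.2),(.57,.18),(.66,.18),(.7,.18)):
    c=np.pi-tilt; w=np.array([r-D*np.sin(c),z-H-D*np.cos(c)]); n=np.hypot(*w)
    cq=(n*n-L1**2-L2**2)/2/L1/L2
    if abs(cq)>1: print(tilt,r,z,"out");continue
    q4=np.arccos(cq); q2=np.arctan2(w[0],w[1])-np.arctan2(L2*np.sin(q4),L1+L2*np.cos(q4)); print(tilt,r,z,np.round([q2,q4,c-q2-q4],2))
E
```

```text
{'side': (np.float64(1.06), np.float64(0.13), 0.29), 'top': (np.float64(0.92), np.float64(0.88), 0.78)} 8.2333
[0.54751284 0.4364774  0.44320991 0.32902515] [ 0.001 -0.005  0.001  0.002 -0.002  0.003  0.004 -0.001 -0.003 -0.003]
0.8 0.5 0.2 [-0.11  2.67 -0.22]
0.8 0.57 0.18 [ 0.09  2.57 -0.31]
0.8 0.66 0.18 [ 0.22  2.39 -0.26]
0.8 0.7 0.18 [ 0.27  2.3  -0.23]
1.0 0.5 0.2 [ 0.13  2.88 -0.87]
1.0 0.57 0.18 [ 0.29  2.76 -0.9 ]
1.0 0.66 0.18 [ 0.35  2.56 -0.77]
1.0 0.7 0.18 [ 0.38  2.47 -0.71]
1.2 0.5 0.2 out
1.2 0.57 0.18 [ 0.82  2.91 -1.79]
1.2 0.66 0.18 [ 0.63  2.69 -1.38]
1.2 0.7 0.18 [ 0.62  2.59 -1.27]
1.4 0.5 0.2 out
1.4 0.57 0.18 [ 1.42  2.93 -2.61]
1.4 0.66 0.18 [ 1.01  2.71 -1.99]
1.4 0.7 0.18 [ 0.93  2.62 -1.82]
1.57 0.5 0.2 [ 2.15  2.96 -3.54]
1.57 0.57 0.18 [ 1.62  2.81 -2.86]
1.57 0.66 0.18 [ 1.27  2.65 -2.35]
1.57 0.7 0.18 [ 1.18  2.57 -2.18]
```

The hold is complete: the top view gives the lid at 0.92 rad (IoU 0.88). I'll check which tool tilts the wrist allows along the push arc.

```bash
python3 - <<'E'
import numpy as np
L1,L2,D,H=.5475,.4365,.4432,.329
for t in(.5,.6,.7):
  for th in(.85,.92,1.2,1.5,1.7,1.85):
    R=.117; C=np.array([.631-R*np.cos(th),.094+R*np.sin(th)])
    T=C-.0095*np.array([np.cos(t),np.sin(t)]); P=T+.032*np.array([np.sin(t),-np.cos(t)])
    r,z=P; c=np.pi-t; w=np.array([r-D*np.sin(c),z-H-D*np.cos(c)]); n=np.hypot(*w)
    q4=np.arccos((n*n-L1**2-L2**2)/2/L1/L2); q2=np.arctan2(w[0],w[1])-np.arctan2(L2*np.sin(q4),L1+L2*np.cos(q4))
    print(t,th,"TCP",P.round(3),"q2,4,6",np.round([q2,q4,c-q2-q4],2))
E
```

```text
0.5 0.85 TCP [0.561 0.149] q2,4,6 [0.12 2.32 0.2 ]
0.5 0.92 TCP [0.567 0.154] q2,4,6 [0.12 2.3  0.22]
0.5 1.2 TCP [0.596 0.17 ] q2,4,6 [0.14 2.22 0.28]
0.5 1.5 TCP [0.63  0.178] q2,4,6 [0.18 2.14 0.31]
0.5 1.7 TCP [0.653 0.177] q2,4,6 [0.22 2.1  0.32]
0.5 1.85 TCP [0.67  0.174] q2,4,6 [0.25 2.06 0.32]
0.6 0.85 TCP [0.564 0.15 ] q2,4,6 [0.11 2.41 0.01]
0.6 0.92 TCP [0.57  0.155] q2,4,6 [0.11 2.4  0.03]
0.6 1.2 TCP [0.599 0.171] q2,4,6 [0.13 2.32 0.1 ]
0.6 1.5 TCP [0.633 0.179] q2,4,6 [0.17 2.24 0.13]
0.6 1.7 TCP [0.656 0.178] q2,4,6 [0.2  2.19 0.14]
0.6 1.85 TCP [0.673 0.175] q2,4,6 [0.23 2.16 0.14]
0.7 0.85 TCP [0.567 0.151] q2,4,6 [ 0.13  2.51 -0.19]
0.7 0.92 TCP [0.573 0.156] q2,4,6 [ 0.12  2.49 -0.17]
0.7 1.2 TCP [0.602 0.172] q2,4,6 [ 0.13  2.41 -0.1 ]
0.7 1.5 TCP [0.636 0.18 ] q2,4,6 [ 0.16  2.34 -0.06]
0.7 1.7 TCP [0.659 0.179] q2,4,6 [ 0.2   2.29 -0.05]
0.7 1.85 TCP [0.677 0.176] q2,4,6 [ 0.23  2.26 -0.05]
```

A tilt of 0.5 rad is feasible. I'll release the buttons, back off, and take up the pre-push pose in front of and below the lid edge.

>>> {"api": "jog_arm", "payload": {"motion": [[[0, 0, -0.02, 0, 0, 0, -0.22], [0, 0, -0.04, 0, 0, 0, -0.22], [0, 0, -0.06, 0, 0, 0, 0.1], [-0.02, 0, -0.065, 0, -0.08, 0, 0.1], [-0.041, 0, -0.069, 0, -0.16, 0, 0.1], [-0.062, 0, -0.073, 0, -0.24, 0, 0.1], [-0.082, 0, -0.078, 0, -0.24, 0, 0.1], [-0.082, 0, -0.078, 0, -0.24, 0, 0.1], [-0.082, 0, -0.078, 0, -0.24, 0, 0.1]]]}}

```text
clock: 8.98
position: [0.5298, 0.0357, 0.1388]
ee_rot: [-0.008, 2.641, 0.002]
force: [0.4, -0.7, -0.6]
width: 0.447
gripper_force: 0.0
```

```bash
python3 lid.py; python3 -c "
from cell import *;o=observe();print(o['position'],o['ee_rot'],o['joints'].round(2),o['force'].round(1))"
```

```text
{'side': (np.float64(0.9), np.float64(0.67), 0.87), 'top': (np.float64(0.94), np.float64(0.89), 0.85)} 9.1833
[0.52856423 0.03395375 0.13792881] [-4.03242432e-03  2.64321707e+00 -8.16639665e-05] [-0.63  0.11  0.41  2.37  0.35  0.19  1.01] [-0.5 -1.6  0.8]
```

>>> {"api": "jog_arm", "payload": {"motion": [[[-0.01, 0, 0.001, 0, 0, 0, 0.1], [-0.02, 0, 0.0015, 0, 0, 0, 0.1], [-0.028, 0, 0.0018, 0, 0, 0, 0.1], [-0.034, 0, 0.0016, 0, 0, 0, 0.1], [-0.04, 0, 0.0013, 0, 0, 0, 0.1], [-0.046, 0, 0.0008, 0, 0, 0, 0.1], [-0.0527, 0, 0.0003, 0, 0, 0, 0.1], [-0.0527, 0, 0.0003, 0, 0, 0, 0.1]]]}}

```text
clock: 9.85
position: [0.5773, 0.0351, 0.1646]
ee_rot: [-0.006, 2.64, 0.001]
force: [0.1, 0.7, -0.4]
width: 0.446
gripper_force: 0.2
```

```bash
python3 lid.py
```

```text
{'side': (np.float64(1.06), np.float64(0.31), 0.6), 'top': (np.float64(1.1), np.float64(0.77), 0.77)} 10.05
```

>>> {"api": "jog_arm", "payload": {"motion": [[[-0.0065, 0, 0, 0, 0, 0, 0.1], [-0.013, 0, 0, 0, 0, 0, 0.1], [-0.0194, 0, 0, 0, 0, 0, 0.1], [-0.027, 0, 0.0017, 0, 0, 0, 0.1], [-0.035, 0, 0.0034, 0, 0, 0, 0.1], [-0.0428, 0, 0.0052, 0, 0, 0, 0.1], [-0.05, 0, 0.0086, 0, 0, 0, 0.1], [-0.0575, 0, 0.012, 0, 0, 0, 0.1], [-0.0649, 0, 0.0156, 0, 0, 0, 0.1]]]}}

```text
clock: 10.8
position: [0.6414, 0.0355, 0.1812]
ee_rot: [-0.006, 2.641, 0.001]
force: [-1.2, -0.3, 0.3]
width: 0.449
gripper_force: 0.4
```

```bash
python3 lid.py
```

```text
{'side': (np.float64(1.34), np.float64(0.26), 0.6), 'top': (np.float64(1.64), np.float64(0.04), 0.58)} 11.0
```

>>> {"api": "jog_arm", "payload": {"motion": [[[-0.005, 0, 0.0033, 0, 0, 0, 0.1], [-0.01, 0, 0.0066, 0, 0, 0, 0.1], [-0.0152, 0, 0.01, 0, 0, 0, 0.1], [-0.0175, 0, 0.0125, 0, 0, 0, 0.1], [-0.02, 0, 0.015, 0, 0, 0, 0.1], [-0.022, 0, 0.017, 0, 0, 0, 0.1], [-0.022, 0, 0.017, 0, 0, 0, 0.1]]]}}

```text
clock: 11.58
position: [0.6668, 0.0356, 0.1766]
ee_rot: [-0.006, 2.644, 0.001]
force: [-16.6, 0.0, 15.9]
width: 0.446
gripper_force: 9.7
```

```bash
python3 lid.py
```

```text
{'side': (np.float64(1.46), np.float64(0.28), 0.76), 'top': (np.float64(1.84), np.float64(0.06), 0.75)} 11.7833
```

The 16 N reaction shows the lid is at its stop. I'll back straight away from it.

>>> {"api": "jog_arm", "payload": {"motion": [[[0.009, 0, -0.005, 0, 0, 0, 0.1], [0.026, 0, -0.014, 0, 0, 0, 0.1], [0.053, 0, -0.029, 0, 0, 0, 0.1], [0.079, 0, -0.043, 0, 0, 0, 0.1], [0.105, 0, -0.057, 0, 0, 0, 0.1], [0.132, 0, -0.072, 0, 0, 0, 0.1], [0.14, 0, -0.08, 0, 0, 0, 0.1], [0.14, 0, -0.08, 0, 0, 0, 0.1]]]}}

```text
clock: 12.45
position: [0.5038, 0.0348, 0.1794]
ee_rot: [-0.008, 2.643, 0.002]
force: [0.3, -0.3, 0.6]
width: 0.451
gripper_force: 0.0
```

```bash
python3 lid.py; python3 v.py h; python3 -c "
from cell import *;o=observe();print(o['position'],o['force'].round(1))"
```

```text
{'side': (np.float64(1.78), np.float64(0.41), 0.62), 'top': (np.float64(1.56), np.float64(0.38), 0.8)} 12.65
[0.50752833 0.03473383 0.17982243] [ 0.  -0.4  0.6]
```

View pics/h.png

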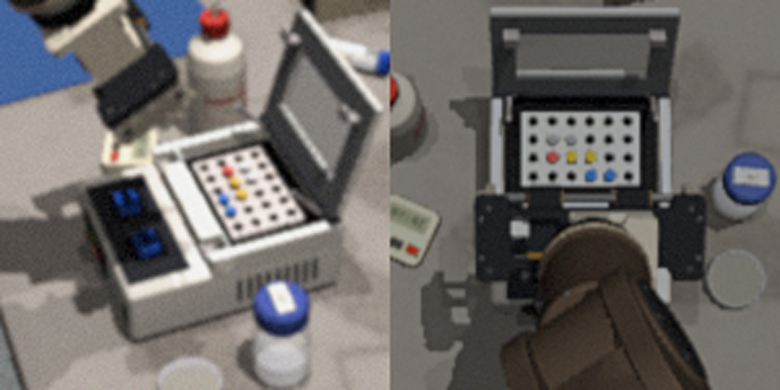

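The picture shows the lid standing back past upright with its top edge at about row 144 in the top view. The buttons are up, the neighbouring things are unmoved, and the gripper is clear. One numeric check that the angle is at the stop and steady, then I'll hand it in.

```bash
python3 - <<'E'
from h import *; from lid import corners
for t in(1.57,1.7,1.85): print(t,proj("top",corners(t)[4:]).round(0)[:,1], proj("side",corners(t)[4:]).round(0).tolist())
for i in range(2):
  for c in("top","side"):
    get_image(c); r=silhouettes("lid_seal",c)
    if r: ys,xs=np.nonzero(r[0]["mask"]); print(c,round(r[0]["p"],2),xs.min(),xs.max(),ys.min(),ys.max())
E
```

```text
1.57 [159. 154. 159. 154.] [[342.0, 193.0], [346.0, 192.0], [313.0, 154.0], [317.0, 153.0]]
1.7 [152. 147. 152. 147.] [[348.0, 192.0], [353.0, 191.0], [319.0, 153.0], [323.0, 152.0]]
1.85 [145. 141. 145. 140.] [[356.0, 191.0], [360.0, 191.0], [326.0, 152.0], [330.0, 153.0]]
top 0.7 258 331 145 175
side 0.91 311 353 155 231
top 0.79 259 330 145 174
side 0.84 312 353 155 231
```

```bash
python3 -c "
from cell import *; print(sign_off())"
```

```text
the job is handed in; nothing more can be done
None
```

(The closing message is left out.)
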